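Tug-test the microwave stop pegs

TASK

Before the microwave goes back behind its two push-in stop pegs, tug each peg's cap straight up with about 10 newtons and hold it a moment: never more than 15 newtons, so that a sound peg is not dragged out. One peg is loose: leave that one drawn up as far as it goes so we can see which to replace, and leave the sound one fully down. Let go of both and do not disturb the other things on the cart.

Things in the scene. Friction and masses are not known exactly. Their poses are not given: they have to be found in the camera images.
- base_a: One of the two stop pegs' fixed square steel base plates, 64 x 64 x 6 mm, bolted to the cart top; origin at the centre of its underside, z up. A black rubber bushing (42 mm across, top 18 mm above the cart) sits on it, the 12 mm steel pin and the cap stand in it. Outwardly the same as base_b; which of the two is the loose one cannot be seen, only felt.
- grip_a (a point): Centre of the white plastic cap (upright cylinder 26 mm across, 32 mm tall, with two dark bands) on the pin in base_a; about 42 mm above the cart with the pin fully down, so its underside is at 26 mm and its top at 58 mm. The cap rattles: it has 4 mm of free up-and-down play on its pin, moving at under 1 N, and starts anywhere in that play; the pin is pulled only when the play is taken up. z up.
- pin_a (a joint): How far this peg's pin has come up out of its bushing, m: 0 fully down, 0.022 up against its stop. Held by friction only, so it stays where it is left: a sound pin holds well beyond 16 N, a loose one slides up at about 4 N until it meets its stop.
- collar_a (a joint): How far this peg's rubber bushing is stretched up by the pull on the pin, m: 0 unloaded, + up; stiff (a 10 N pull stretches it by only a millimetre or two), springs back.
- base_b: One of the two stop pegs' fixed square steel base plates, 64 x 64 x 6 mm, bolted to the cart top; origin at the centre of its underside, z up. A black rubber bushing (42 mm across, top 18 mm above the cart) sits on it, the 12 mm steel pin and the cap stand in it. Outwardly the same as base_a; which of the two is the loose one cannot be seen, only felt.
- grip_b (a point): Centre of the white plastic cap (upright cylinder 26 mm across, 32 mm tall, with two dark bands) on the pin in base_b; about 42 mm above the cart with the pin fully down, so its underside is at 26 mm and its top at 58 mm. The cap rattles: it has 4 mm of free up-and-down play on its pin, moving at under 1 N, and starts anywhere in that play; the pin is pulled only when the play is taken up. z up.
- pin_b (a joint): How far this peg's pin has come up out of its bushing, m: 0 fully down, 0.022 up against its stop. Held by friction only, so it stays where it is left: a sound pin holds well beyond 16 N, a loose one slides up at about 4 N until it meets its stop.
- collar_b (a joint): How far this peg's rubber bushing is stretched up by the pull on the pin, m: 0 unloaded, + up; stiff (a 10 N pull stretches it by only a millimetre or two), springs back.
- trivet: hard silicone trivet, dark round disc 160 mm across, 7 mm thick (bystander); origin at the centre of its underside
- bowl: white ceramic bowl, 140 mm across the rim, 60 mm high (bystander); origin at the centre of its underside
- mug: blue-glazed mug, 80 mm across, 90 mm high, handle to one side (bystander); origin at the centre of its underside
- cover: pale domed plastic plate cover, 250 mm across, 106 mm high with its knob (bystander); origin at the centre of its underside
- fork: stainless fork lying flat, 190 mm long, 4 mm thick (bystander); origin on its underside near mid-length
- shaker: glass salt shaker with a steel top, 42 mm across, 78 mm high (bystander); origin at the centre of its underside
- spoon: steel spoon lying flat, 160 mm long (bystander); origin on its underside
There are look-alikes about, which are no part of the job. Leave any yellow look-alike of the base_a alone. What is shaped like the base_b but red is not meant.

How it is judged:
On the way:
1. the sound peg, still fully down, is under an upward pull of at least 7 N (((value of joint collar_a above 0.000875 m and value of joint pin_a below 0.002 m) or (value of joint collar_b above 0.000875 m and value of joint pin_b below 0.002 m))), for 0.3 s.
At the end, for the whole second after the job is handed in: The sound peg's pin is within 2 mm of fully down, the loose peg's pin stands at least 14 mm up out of its bushing, and both bushings are unloaded (within 2.5 N) (((value of joint pin_a below 0.002 m and value of joint pin_b above 0.014 m) or (value of joint pin_b below 0.002 m and value of joint pin_a above 0.014 m)) and value of joint each of collar_a, collar_b below 0.0003125 m); the robot touches nothing.
It fails at once if a peg is pulled up with more than 16 N (value of joint any of collar_a, collar_b above 0.002 m).
It fails at once if a bystander is moved more than 25 mm (distance of any of trivet, bowl, mug, cover, fork, shaker, spoon from where it was at the start of the episode above 0.025 m).
It also fails if it takes over 64 s, if anything falls off the work surface, if the arm or the gripper's body presses on something with over 40 N, if the wrist force passes 120 N, or if a joint passes its speed limit or range.

ROBOT

A 6-joint arm with a two-finger parallel gripper is mounted at the origin on the work surface. World frame = base frame: x ahead of the robot, y to its left, z up, the work surface at z = 0. Lengths are in m, angles in rad, forces in N, time in s.
With the tool pointing down it reaches from about 0.35 to 0.975 m from the base axis. Payload 4.9 kg.
Tool frame: the origin (TCP) lies at the very end of the fingers, on their centre line; the grasp point (between the pads) lies 19 mm behind it; z points along the fingers, y is the line along which they close (so a half turn about z gives the same grasp; the last joint's range is limited). The gripper opens to 85 mm and grips with 20 to 120 N. Pads are 22 mm wide; open, the fingers measure 114 mm over their backs; the gripper's body (76 mm by 85 mm) begins 54 mm behind the grasp point. The pads swing forward as they close: fully open they stand 13 mm farther back than shut.
Start: joints at [1.19, 0.053, 1.613, -0, 1.476, -0.119], TCP at [0.162, 0.604, 0.198] pointing down, gripper open.
Joint ranges: [-3.01, 3.01], [-1.01, 2.22], [0.06, 2.58], [-1.02, 4.17], [0.09, 2.62], [-3.14, 3.14]. Speed limits (rad/s): [2.57, 2.57, 3.14, 3.14, 3.14, 3.14].

INTERFACE

Orientations are given as a rotation vector (axis times angle).
In Python, from station import * gives the robot as it stands.
- The arm moves only by the shell command python3 -m crank 'ROWS' [OPENING] [FORCE]. ROWS is JSON, a list of rows, each an object with "offset": the shift along the tool's x, y, z in m, a list of three; "twist": the turn, a rotation vector about the tool's x, y, z in degrees, a list of three. In form: [{"offset": [x, y, z], "twist": [rx, ry, rz]}, ...]. A call has 1 to 20 rows; each row is the pose to reach, as a shift and turn from the pose commanded when the call began, along the tool's axes at that moment; what a row does not reach only later rows make up. A row lasts 1/8 s, in which the tool goes at most 62.5 mm and 10.7 degrees, less where a joint would pass 70% of its speed; a pose out of reach is approached as far as the arm can. A call with a gripper value outside its range is refused whole. OPENING is the opening, from 0 (shut) to 1 (fully open), set as the call begins (- or left out, the last holds). The fingers move at their own pace and stop on an object; FORCE is the grip in N (left out, the last holds). Time passes only in rows, so rows that repeat a pose let the fingers close. It gives the time, the measured TCP pose, the force, the opening and the grip force at its end, in the units of the state.
- get_obs(): the state, without advancing time (a new reading comes with each control period).
- get_image(name): name is "side" or "top"; returns the picture (480x640x3 uint8, red, green, blue); there is no depth.
- get_calibration(name): a dict with "intrinsics" (3x3 intrinsics, pixels), "world_from_camera" (4x4, takes a point from camera to world coordinates). Camera axes: x right, y up, looking along -z (the intrinsics and any distortion apply to the point x, -y, -z); pixel columns grow to the right and rows downward; lengths in m; the calibration is good to about 2 mm. A picture is of the moment at which its call begins. get_calibration takes no time and is no camera call.
- finish_job(): hands the job in; it is judged then, once.
Trained networks look in the newest picture that a camera, given by its name, has taken for a name from the list of things; names that differ only in an ending like _2 or _b are one class to them, and where a whole thing is asked for, a point or a joint stands for the part that bears it (a point fixed in the world has none). Each returns a list of dicts, best first, with "confidence" (0 to 1); they miss things now and then, are a little off and sometimes report something else, mostly with a low value. They report only what shows in the picture. A call takes as long as a camera call. They do not tell look-alikes from the thing itself.
- cut_out(query, camera): "region" (480x640 bool, what is visible of it) and "rect" ([centre column, centre row, width, height] in pixels, round what is visible of it).
The state is a dict: "t": time; "q": joint angles; "dq": joint speeds; "effort": joint torques, N m; "tool_pos": TCP position; "tool_rot": TCP orientation; "contact_force": force on the tool from outside, world axes, zero at the start; "wrist_torque": the same for the moment, N m; "opening": finger opening in m; "grip_force": force on a finger pad.
Only numpy, scipy, OpenCV 4.12 (cv2) and the standard library are available. Lean on these libraries where they do the work, as an engineer would, in place of code of your own. Each camera call takes 0.05 s, during which the arm holds its last target. There are 200 camera calls.

## Working session

There is one attempt and no reset: what is moved stays moved. The work goes in short steps, Python scripts to look and compute and a shell command to move; the robot and the scene stay as the last step left them, time stands still between calls to the robot, and variables do not carry over. Pictures are saved under pics/ and viewed, at most 10 in all, crops included, and the job is handed in when it is done.

```bash
mkdir -p pics; python3 - <<'E'
from station import *
import cv2,numpy as np
for n in("top","side"):
    cv2.imwrite(f"pics/{n}0.png",get_image(n)[:,:,::-1]); c=get_calibration(n); print(n,np.round(c["intrinsics"],1).tolist(),np.round(c["world_from_camera"],3).tolist())
    for q in("base_a","grip_a"):
        for d in cut_out(q,n): print(q,round(d["confidence"],2),np.round(d["rect"],1))
o=get_obs(); print({k:np.round(v,3).tolist() for k,v in o.items()})
E
```

```text
top [[565.1, 0.0, 317.6], [0.0, 565.1, 232.3], [0.0, 0.0, 1.0]] [[-0.015, 0.987, -0.157, 0.408], [-1.0, -0.015, -0.003, 0.046], [-0.005, 0.157, 0.988, 1.038], [0.0, 0.0, 0.0, 1.0]]
base_a 0.97 [465.8 298.3  35.6  35.2]
base_a 0.93 [181.8 337.1  41.3  37.9]
base_a 0.91 [216.4 271.6  39.9  33.1]
base_a 0.9 [468.2 229.7  37.4  35.5]
grip_a 0.7 [212.2 272.9  20.7  17. ]
grip_a 0.54 [474.5 228.9  18.7  17.9]
grip_a 0.54 [175.9 337.9  19.9  19.6]
grip_a 0.49 [472.9 296.6  17.5  14.1]
side [[603.6, 0.0, 311.2], [0.0, 603.6, 248.4], [0.0, 0.0, 1.0]] [[-0.993, 0.09, -0.072, 0.486], [-0.113, -0.654, 0.748, 0.849], [0.021, 0.751, 0.66, 0.792], [0.0, 0.0, 0.0, 1.0]]
base_a 0.96 [407.8 403.9  45.8  48.1]
base_a 0.75 [377.8 197.6  31.8  33.8]
base_a 0.74 [333.9 363.   50.   50.6]
base_a 0.66 [320.7 187.8  30.4  34.3]
grip_a 0.85 [335.4 349.5  15.5  26. ]
grip_a 0.81 [409.1 391.8  25.1  24.8]
grip_a 0.64 [378.6 187.6  10.9  14.2]
grip_a 0.51 [321.4 178.5  10.9  14. ]
{'t': 0.3, 'q': [1.19, 0.053, 1.613, -0.0, 1.476, -0.119], 'dq': [0.001, -0.002, -0.003, 0.001, -0.002, -0.001], 'effort': [0.0, -39.31, -36.976, -0.0, 0.004, 0.0], 'tool_pos': [0.162, 0.603, 0.197], 'tool_rot': [-0.41, -3.115, 0.001], 'contact_force': [0.525, 0.243, 0.254], 'wrist_torque': [0.004, -0.005, -0.028], 'grip_force': 0.0, 'opening': 0.085}
```

View pics/top0.png

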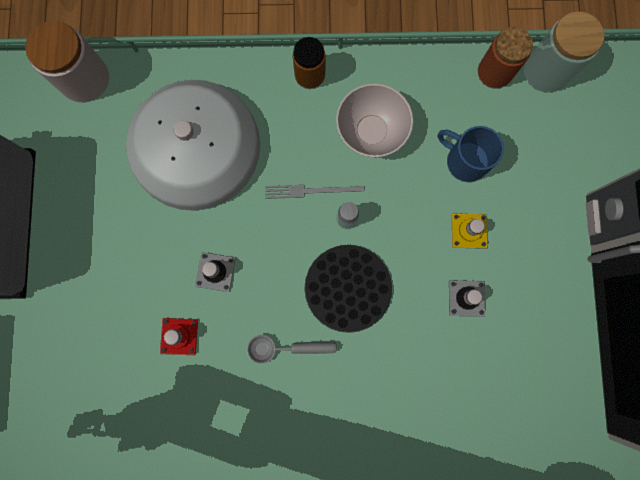

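View pics/side0.png

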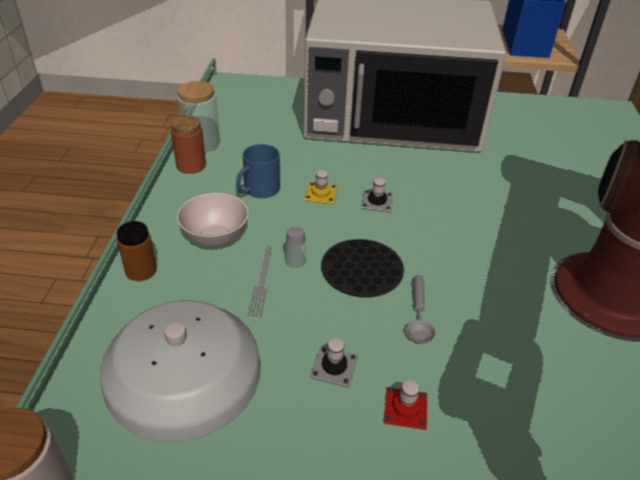

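The real (grey-plate) pegs are at top (216,272) and (467,298), and side (334,363) and (378,198). The yellow and red ones are decoys.

```bash
cat > h.py <<'E'
from station import *
import numpy as np, cv2
from scipy.spatial.transform import Rotation as R
def ray(n,u,v):
    c=get_calibration(n);K=np.array(c["intrinsics"]);T=np.array(c["world_from_camera"])
    d=np.linalg.inv(K)@[u,v,1];d=T[:3,:3]@(d*[1,-1,-1]);return T[:3,3],d/np.linalg.norm(d)
def onz(n,u,v,z):
    o,d=ray(n,u,v);return o+d*(z-o[2])/d[2]
def tri(rs):
    A=sum(np.eye(3)-np.outer(d,d) for o,d in rs);b=sum((np.eye(3)-np.outer(d,d))@o for o,d in rs);return np.linalg.solve(A,b)
E
python3 - <<'E'
from h import *
for n in("top","side"): get_image(n)
D={(n,q):[d for d in cut_out(q,n)] for n in("top","side") for q in("base_a","grip_a")}
for nm,t,s in(("L",(216,272),(334,363)),("R",(467,298),(378,198))):
    p=[]
    for n,uv in(("top",t),("side",s)):
        f=lambda q:min(D[n,q],key=lambda d:np.hypot(*(np.array(d["rect"][:2])-uv)))
        g=f("grip_a");b=f("base_a")
        # plate corners of region hull -> base centre
        reg=b["region"].astype(np.uint8);pts=cv2.findNonZero(reg)
        ys,xs=np.nonzero(g["region"]);p.append(ray(n,*np.array(g["rect"][:2])))
        print(nm,n,"grip rect z.042",onz(n,*g["rect"][:2],.042).round(4),"mean",onz(n,xs.mean(),ys.mean(),.042).round(4))
        w=np.array([onz(n,*q[0],.006)[:2] for q in pts],np.float32)
        print("  base rect",cv2.minAreaRect(w*1000))
    print(nm,"tri",tri(p).round(4))
for q in("trivet","bowl","mug","cover","fork","shaker","spoon"):
    for d in cut_out(q,"top")[:1]: print(q,round(d["confidence"],2),onz("top",*d["rect"][:2],.01).round(3))
o=get_obs();print(R.from_rotvec(o["tool_rot"]).as_matrix().round(3).tolist())
E
```

```text
L top grip rect z.042 [0.4984 0.2384 0.042 ] mean [0.5027 0.2401 0.042 ]
  base rect ((502.2674255371094, 238.15963745117188), (64.63907623291016, 63.8205451965332), 80.37349700927734)
L side grip rect z.042 [0.5002 0.2527 0.042 ] mean [0.5016 0.2519 0.042 ]
  base rect ((499.1595153808594, 226.91818237304688), (92.62740325927734, 64.60152435302734), 80.73443603515625)
L tri [0.5001 0.2412 0.0274]
R top grip rect z.042 [ 0.4494 -0.2182  0.042 ] mean [ 0.4478 -0.2193  0.042 ]Traceback (most recent call last):
  File "<stdin>", line 13, in <module>
  File "h.py", line 8, in onz
    o,d=ray(n,u,v);return o+d*(z-o[2])/d[2]
        ~~~^^^^^^^
  File "h.py", line 5, in ray
    c=get_calibration(n);K=np.array(c["intrinsics"]);T=np.array(c["world_from_camera"])
ValueError: time passes only in moves, steps and waits
```

```bash
sed -i 's/^def ray/import functools\nget_calibration=functools.cache(get_calibration)\ndef ray/' h.py
python3 - <<'E'
from h import *
for n in("top","side"): get_image(n)
for nm,n,uv in(("L","top",(216,272)),("R","top",(467,298)),("L","side",(334,363)),("R","side",(378,198))):
    f=lambda q:min(cut_out(q,n),key=lambda d:np.hypot(*(np.array(d["rect"][:2])-uv)))
    g=f("grip_a");b=f("base_a")
    w=np.array([onz(n,*q[0],.006)[:2] for q in cv2.findNonZero(b["region"].astype(np.uint8))],np.float32)
    print(nm,n,g["rect"],onz(n,*g["rect"][:2],.042).round(4),"base",cv2.minAreaRect(w*1000))
for q in("trivet","bowl","mug","cover","fork","shaker","spoon"):
    for d in cut_out(q,"top")[:1]: print(q,round(d["confidence"],2),onz("top",*d["rect"][:2],.01).round(3))
o=get_obs();print(o["t"],R.from_rotvec(o["tool_rot"]).as_matrix().round(3).tolist())
E
```

```text
L top [210.5, 272.8, 21.6, 15.2] [0.4971 0.2394 0.042 ] base ((502.4702453613281, 239.44821166992188), (65.25521850585938, 64.00885772705078), 80.62908172607422)
R top [471.3, 296.5, 15.6, 8.3] [ 0.4487 -0.218   0.042 ] base ((447.9986877441406, -219.5642852783203), (64.95893859863281, 64.60221862792969), 87.07332611083984)
L side [336.6, 351.9, 14.4, 27.2] [0.4996 0.2391 0.042 ] base ((499.6698303222656, 227.00595092773438), (92.85472869873047, 64.29588317871094), 80.36028289794922)
R side [378.1, 186.8, 13.5, 16.4] [ 0.4482 -0.219   0.042 ] base ((445.8912658691406, -243.81396484375), (123.44942474365234, 61.19675827026367), 86.69903564453125)
trivet 0.76 [ 0.466 -0.007  0.01 ]
bowl 0.84 [ 0.786 -0.063  0.01 ]
mug 0.63 [ 0.717 -0.243  0.01 ]
cover 0.86 [0.742 0.279 0.01 ]
fork 0.72 [0.651 0.05  0.01 ]
shaker 0.62 [ 0.602 -0.006  0.01 ]
spoon 0.78 [0.359 0.1   0.01 ]
1.45 [[-0.966, 0.259, 0.0], [0.259, 0.966, -0.0], [-0.0, -0.0, -1.0]]
```

```bash
python3 -m crank '[{"offset":[-0.042,-0.026,0],"twist":[0,0,0]},{"offset":[-0.084,-0.052,0],"twist":[0,0,0]},{"offset":[-0.126,-0.079,0],"twist":[0,0,0]},{"offset":[-0.168,-0.105,0],"twist":[0,0,0]},{"offset":[-0.211,-0.132,0],"twist":[0,0,0]},{"offset":[-0.253,-0.158,0],"twist":[0,0,0]},{"offset":[-0.295,-0.184,0],"twist":[0,0,0]},{"offset":[-0.337,-0.211,0],"twist":[0,0,0]},{"offset":[-0.379,-0.237,0],"twist":[0,0,0]},{"offset":[-0.422,-0.264,0.02],"twist":[0,0,0]},{"offset":[-0.422,-0.264,0.06],"twist":[0,0,0]},{"offset":[-0.422,-0.264,0.08],"twist":[0,0,0]},{"offset":[-0.422,-0.264,0.08],"twist":[0,0,0]},{"offset":[-0.422,-0.264,0.08],"twist":[0,0,0]}]' 0.7 20
python3 - <<'E'
from h import *
im=get_image("side");cv2.imwrite("pics/s1.png",cv2.resize(im[200:460,200:500,::-1],None,fx=2,fy=2))
o=get_obs();print({k:np.round(o[k],4).tolist() for k in("t","tool_pos","tool_rot","contact_force","opening")})
E
```

```text
t: 3.2
tool_pos: [0.5016, 0.2403, 0.1191]
tool_rot: [0.408, 3.113, 0.002]
contact_force: [0.5, 0.6, 0.8]
opening: 0.0601
grip_force: 0.0
{'t': 3.25, 'tool_pos': [0.5019, 0.2404, 0.1195], 'tool_rot': [0.408, 3.1121, 0.0022], 'contact_force': [-0.6167, -0.5916, 0.7812], 'opening': 0.0596}
```

View pics/s1.png

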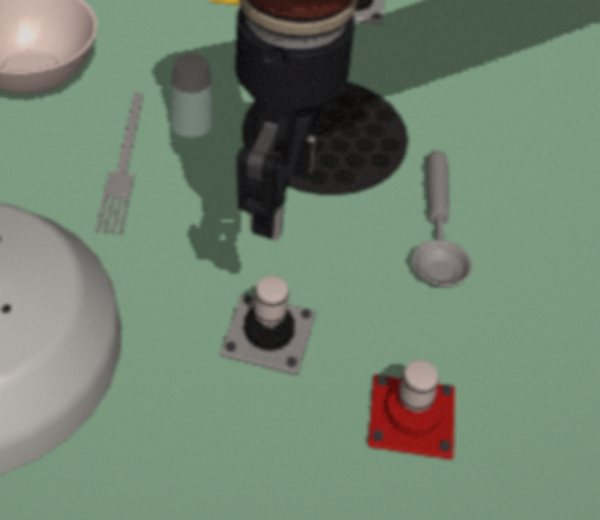

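The gripper is above the left peg (crop pixel 270,310), with the tips still about 60 mm above the cap. Descending now.

```bash
python3 -m crank '[{"offset":[0.001,-0.001,0.015],"twist":[0,0,0]},{"offset":[0.001,-0.001,0.03],"twist":[0,0,0]},{"offset":[0.001,-0.001,0.045],"twist":[0,0,0]},{"offset":[0.001,-0.001,0.06],"twist":[0,0,0]},{"offset":[0.001,-0.001,0.07],"twist":[0,0,0]},{"offset":[0.001,-0.001,0.08],"twist":[0,0,0]},{"offset":[0.001,-0.001,0.086],"twist":[0,0,0]},{"offset":[0.001,-0.001,0.09],"twist":[0,0,0]},{"offset":[0.001,-0.001,0.09],"twist":[0,0,0]}]'
python3 - <<'E'
from h import *
im=get_image("side");cv2.imwrite("pics/s2.png",cv2.resize(im[270:420,250:450,::-1],None,fx=3,fy=3))
E
```

```text
t: 4.38
tool_pos: [0.4998, 0.2387, 0.0274]
tool_rot: [-0.41, -3.115, 0.0]
contact_force: [0.5, -0.3, 0.1]
opening: 0.06
grip_force: 0.0
```

View pics/s2.png

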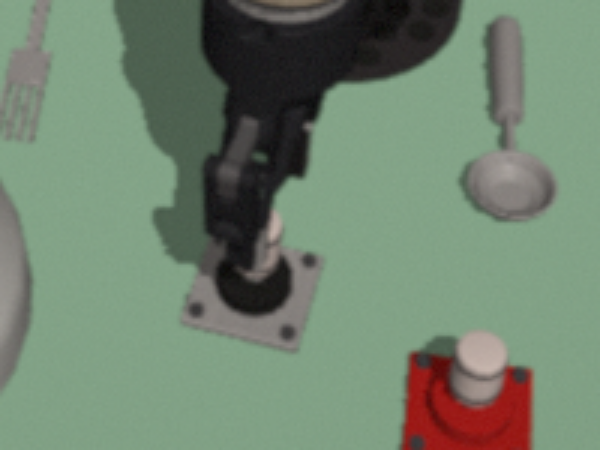

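The cap sits between the fingers (crop ~255,245). Closing.

```bash
python3 -m crank '[{"offset":[0,0,0],"twist":[0,0,0]},{"offset":[0,0,0],"twist":[0,0,0]},{"offset":[0,0,0],"twist":[0,0,0]},{"offset":[0,0,0],"twist":[0,0,0]},{"offset":[0,0,0],"twist":[0,0,0]},{"offset":[0,0,0],"twist":[0,0,0]}]' 0 40
python3 -m crank '[{"offset":[0,0,-0.0005],"twist":[0,0,0]},{"offset":[0,0,-0.001],"twist":[0,0,0]},{"offset":[0,0,-0.001],"twist":[0,0,0]}]'
```

```text
t: 5.18
tool_pos: [0.4998, 0.2387, 0.0275]
tool_rot: [0.41, 3.115, -0.0]
contact_force: [-1.2, 0.3, 0.0]
opening: -0.0001
grip_force: 0.0
t: 5.55
tool_pos: [0.4999, 0.2388, 0.0286]
tool_rot: [0.41, 3.115, 0.0]
contact_force: [-0.4, 0.2, -0.3]
opening: 0.0002
grip_force: 0.0
```

```bash
python3 - <<'E'
from h import *
im=get_image("side");a=cv2.resize(im[270:420,250:450,::-1],None,fx=2,fy=2)
t=get_image("top");b=cv2.resize(t[200:350,120:320,::-1],None,fx=2,fy=2)
cv2.imwrite("pics/s3.png",np.hstack([a,b]))
E
```

```text
(no output)
```

View pics/s3.png

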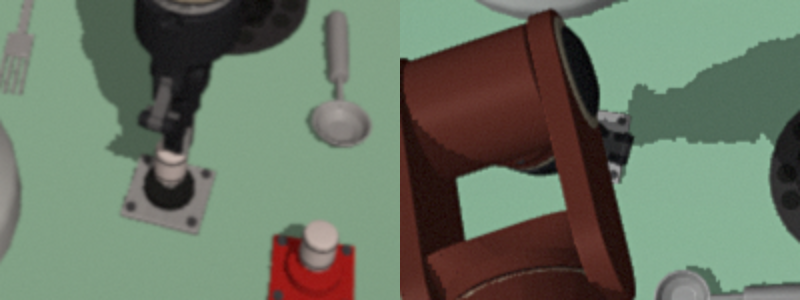

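```bash
python3 - <<'E'
from h import *
def proj(n,p):
    c=get_calibration(n);K=np.array(c["intrinsics"]);T=np.linalg.inv(np.array(c["world_from_camera"]))
    q=(T@[*p,1])[:3]*[1,-1,-1];u=K@q;return (u[:2]/u[2]).round(1)
for nm,p in(("tcp",(.4999,.2388,.0286)),("tcp+z",(.4999,.2388,.0686)),("near tip open",(.5075,.2677,.0286)),("near +13",(.5075,.2677,.0416)),("near +30",(.5075,.2677,.0616)),("captop",(.501,.239,.058)),("base",(.501,.239,.006))): print(nm,proj("side",p),proj("top",p))
im=get_image("side");a=cv2.resize(im[300:400,280:400,::-1],None,fx=5,fy=5,interpolation=cv2.INTER_CUBIC)
for p,c in(((.4999,.2388,.0286),(0,0,255)),((.501,.239,.058),(255,0,0)),((.4999,.2388,.0686),(0,255,255))):
    cv2.circle(a,tuple(int(v) for v in (proj("side",p)-[280,300])*5),4,c,-1)
cv2.imwrite("pics/s4.png",a)
E
```

```text
tcp [336.  357.1] [212.3 271.9]
tcp+z [337.3 340.8] [207.9 269.9]
near tip open [329.6 371.3] [196.3 267.9]
near +13 [330.  366.1] [194.7 267.2]
near +30 [330.5 357.9] [192.1 266.1]
captop [336.2 345.2] [209.  269.8]
base [334.7 366. ] [214.6 272.4]
```

View pics/s4.png

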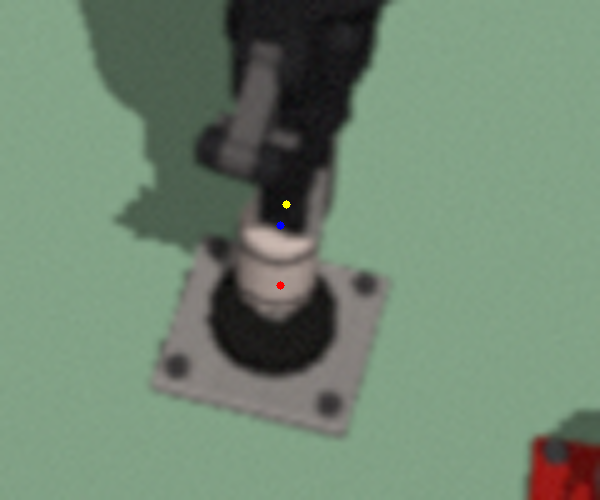

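The shut fingertips sit at or just above the cap top (crop ~285,215). They look about 30 mm higher than the reported TCP. I'll reopen, go down carefully and check.

```bash
python3 -m crank '[{"offset":[0,0,0],"twist":[0,0,0]},{"offset":[0,0,0],"twist":[0,0,0]},{"offset":[0,0,0],"twist":[0,0,0]},{"offset":[0,0,0],"twist":[0,0,0]},{"offset":[0,0,0.005],"twist":[0,0,0]},{"offset":[0,0,0.01],"twist":[0,0,0]},{"offset":[0,0,0.015],"twist":[0,0,0]},{"offset":[0,0,0.018],"twist":[0,0,0]},{"offset":[0,0,0.018],"twist":[0,0,0]}]' 0.7 40
python3 - <<'E'
from h import *
im=get_image("side");a=cv2.resize(im[300:400,280:400,::-1],None,fx=5,fy=5,interpolation=cv2.INTER_CUBIC)
cv2.imwrite("pics/s5.png",a)
E
```

```text
t: 6.82
tool_pos: [0.4995, 0.2386, 0.01]
tool_rot: [-0.41, -3.114, 0.001]
contact_force: [-0.6, 0.0, 0.0]
opening: 0.0599
grip_force: 0.0
```

View pics/s5.png

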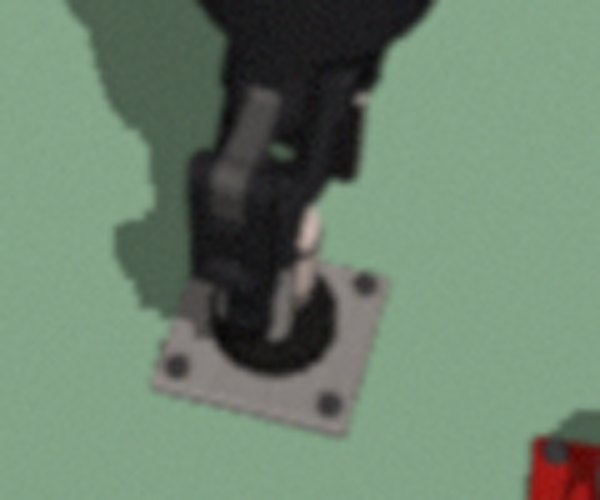

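The near fingertip is at crop (255,335), so its true height is about 39 mm. It's beside the upper half of the cap. 4 mm lower, then close.

```bash
python3 -m crank '[{"offset":[0,0,0.002],"twist":[0,0,0]},{"offset":[0,0,0.004],"twist":[0,0,0]},{"offset":[0,0,0.004],"twist":[0,0,0]}]'
python3 -m crank '[{"offset":[0,0,0],"twist":[0,0,0]},{"offset":[0,0,0],"twist":[0,0,0]},{"offset":[0,0,0],"twist":[0,0,0]},{"offset":[0,0,0],"twist":[0,0,0]},{"offset":[0,0,0],"twist":[0,0,0]},{"offset":[0,0,0],"twist":[0,0,0]}]' 0 40
```

```text
t: 7.25
tool_pos: [0.4997, 0.2387, 0.0063]
tool_rot: [-0.41, -3.114, 0.0]
contact_force: [0.2, 1.0, 0.1]
opening: 0.0598
grip_force: 0.0
t: 8.0
tool_pos: [0.4999, 0.2389, 0.0066]
tool_rot: [0.41, 3.114, 0.0]
contact_force: [0.2, 1.0, 1.3]
opening: 0.0247
grip_force: 39.2
```

```bash
Z='' ; python3 -m crank '[{"offset":[0,0,-0.0005],"twist":[0,0,0]},{"offset":[0,0,-0.001],"twist":[0,0,0]},{"offset":[0,0,-0.001],"twist":[0,0,0]}]' | egrep 'pos|force'
python3 -m crank '[{"offset":[0,0,-0.0005],"twist":[0,0,0]},{"offset":[0,0,-0.001],"twist":[0,0,0]},{"offset":[0,0,-0.001],"twist":[0,0,0]}]'| egrep 'pos|force'
```

```text
tool_pos: [0.4999, 0.2389, 0.0075]
contact_force: [0.7, 1.2, -0.5]
grip_force: 39.3
tool_pos: [0.4998, 0.2389, 0.0084]
contact_force: [0.8, 3.2, -1.6]
grip_force: 39.4
```

```bash
python3 -m crank '[{"offset":[0,0,-0.0003],"twist":[0,0,0]},{"offset":[0,0,-0.0005],"twist":[0,0,0]},{"offset":[0,0,-0.0005],"twist":[0,0,0]}]' | egrep 'pos|force'
```

```text
tool_pos: [0.4997, 0.2388, 0.0087]
contact_force: [1.9, 3.6, -4.8]
grip_force: 39.4
```

```bash
python3 -m crank '[{"offset":[0,0,-0.0003],"twist":[0,0,0]},{"offset":[0,0,-0.0005],"twist":[0,0,0]},{"offset":[0,0,-0.0005],"twist":[0,0,0]}]' | egrep 'pos|force'
```

```text
tool_pos: [0.4997, 0.2388, 0.0094]
contact_force: [2.2, 2.8, -4.4]
grip_force: 39.5
```

```bash
python3 -m crank '[{"offset":[0,0,-0.0003],"twist":[0,0,0]},{"offset":[0,0,-0.0005],"twist":[0,0,0]},{"offset":[0,0,-0.0005],"twist":[0,0,0]}]' | egrep 'pos|force'
```

```text
tool_pos: [0.4998, 0.2388, 0.01]
contact_force: [1.7, 3.0, -3.8]
grip_force: 39.5
```

```bash
python3 -m crank '[{"offset":[0,0,-0.0003],"twist":[0,0,0]},{"offset":[0,0,-0.0005],"twist":[0,0,0]},{"offset":[0,0,-0.0005],"twist":[0,0,0]}]' | egrep 'pos|force'
```

```text
tool_pos: [0.4998, 0.2387, 0.0105]
contact_force: [1.0, 2.7, -4.5]
grip_force: 39.5
```

It slides at about 4 N, so the left peg is the loose one. Drawing it to its stop.

```bash
python3 -m crank '[{"offset":[0,0,-0.001],"twist":[0,0,0]},{"offset":[0,0,-0.002],"twist":[0,0,0]},{"offset":[0,0,-0.003],"twist":[0,0,0]},{"offset":[0,0,-0.004],"twist":[0,0,0]},{"offset":[0,0,-0.005],"twist":[0,0,0]},{"offset":[0,0,-0.006],"twist":[0,0,0]},{"offset":[0,0,-0.007],"twist":[0,0,0]},{"offset":[0,0,-0.008],"twist":[0,0,0]},{"offset":[0,0,-0.009],"twist":[0,0,0]},{"offset":[0,0,-0.01],"twist":[0,0,0]},{"offset":[0,0,-0.011],"twist":[0,0,0]},{"offset":[0,0,-0.012],"twist":[0,0,0]},{"offset":[0,0,-0.012],"twist":[0,0,0]}]' | egrep 'pos|force'
```

```text
tool_pos: [0.4998, 0.2387, 0.0226]
contact_force: [1.7, 2.9, -4.1]
grip_force: 39.5
```

```bash
python3 -m crank '[{"offset":[0,0,-0.0007],"twist":[0,0,0]},{"offset":[0,0,-0.0014],"twist":[0,0,0]},{"offset":[0,0,-0.0021],"twist":[0,0,0]},{"offset":[0,0,-0.0028],"twist":[0,0,0]},{"offset":[0,0,-0.0035],"twist":[0,0,0]},{"offset":[0,0,-0.004],"twist":[0,0,0]},{"offset":[0,0,-0.004],"twist":[0,0,0]}]' | egrep 'pos|force'
```

```text
tool_pos: [0.4998, 0.2387, 0.0265]
contact_force: [0.8, 2.7, -3.6]
grip_force: 39.5
```

```bash
python3 -m crank '[{"offset":[0,0,-0.0005],"twist":[0,0,0]},{"offset":[0,0,-0.001],"twist":[0,0,0]},{"offset":[0,0,-0.0015],"twist":[0,0,0]},{"offset":[0,0,-0.002],"twist":[0,0,0]},{"offset":[0,0,-0.002],"twist":[0,0,0]}]' | egrep 'pos|force'
```

```text
tool_pos: [0.4998, 0.2387, 0.0286]
contact_force: [2.0, 2.3, -4.3]
grip_force: 39.5
```

```bash
python3 -m crank '[{"offset":[0,0,-0.0003],"twist":[0,0,0]},{"offset":[0,0,-0.0006],"twist":[0,0,0]},{"offset":[0,0,-0.0006],"twist":[0,0,0]}]' | egrep 'pos|force'
```

```text
tool_pos: [0.4998, 0.2387, 0.0291]
contact_force: [1.3, 2.0, -4.9]
grip_force: 39.5
```

```bash
python3 -m crank '[{"offset":[0,0,-0.0003],"twist":[0,0,0]},{"offset":[0,0,-0.0006],"twist":[0,0,0]},{"offset":[0,0,-0.0006],"twist":[0,0,0]}]' | egrep 'pos|force'
```

```text
tool_pos: [0.4998, 0.2387, 0.0297]
contact_force: [1.4, 3.6, -4.0]
grip_force: 39.5
```

```bash
python3 -m crank '[{"offset":[0,0,-0.0003],"twist":[0,0,0]},{"offset":[0,0,-0.0006],"twist":[0,0,0]},{"offset":[0,0,-0.0006],"twist":[0,0,0]}]' | egrep 'pos|force'
```

```text
tool_pos: [0.4998, 0.2388, 0.0303]
contact_force: [1.1, 2.4, -5.0]
grip_force: 39.5
```

```bash
python3 -m crank '[{"offset":[0,0,-0.0003],"twist":[0,0,0]},{"offset":[0,0,-0.0006],"twist":[0,0,0]},{"offset":[0,0,-0.0006],"twist":[0,0,0]}]' | egrep 't:|pos|force'
```

```text
t: 14.88
tool_pos: [0.4998, 0.2387, 0.0308]
tool_rot: [-0.41, -3.115, 0.0]
contact_force: [1.4, 2.5, -5.5]
grip_force: 39.5
```

```bash
python3 -m crank '[{"offset":[0,0,-0.0002],"twist":[0,0,0]},{"offset":[0,0,-0.0004],"twist":[0,0,0]},{"offset":[0,0,-0.0004],"twist":[0,0,0]}]' | egrep 't:|pos|force'
```

```text
t: 15.25
tool_pos: [0.4997, 0.2387, 0.0311]
tool_rot: [-0.41, -3.115, 0.0]
contact_force: [2.0, 3.5, -6.9]
grip_force: 39.6
```

```bash
python3 -m crank '[{"offset":[0,0,-0.0002],"twist":[0,0,0]},{"offset":[0,0,-0.0003],"twist":[0,0,0]},{"offset":[0,0,-0.0003],"twist":[0,0,0]},{"offset":[0,0,-0.0003],"twist":[0,0,0]}]' | egrep 'pos|force'
python3 -m crank '[{"offset":[0,0,0.0008],"twist":[0,0,0]},{"offset":[0,0,0.0016],"twist":[0,0,0]},{"offset":[0,0,0.0024],"twist":[0,0,0]},{"offset":[0,0,0.003],"twist":[0,0,0]},{"offset":[0,0,0.003],"twist":[0,0,0]}]' | egrep 'pos|force'
```

```text
tool_pos: [0.4996, 0.2387, 0.0313]
contact_force: [2.4, 2.9, -10.0]
grip_force: 39.7
tool_pos: [0.5001, 0.2388, 0.0292]
contact_force: [-1.2, 0.8, 0.5]
grip_force: 40.6
```

```bash
python3 -m crank '[{"offset":[0,0,0],"twist":[0,0,0]},{"offset":[0,0,0],"twist":[0,0,0]},{"offset":[0,0,0],"twist":[0,0,0]},{"offset":[0,0,0],"twist":[0,0,0]},{"offset":[0,0,-0.01],"twist":[0,0,0]},{"offset":[0,0,-0.03],"twist":[0,0,0]},{"offset":[0,0,-0.06],"twist":[0,0,0]},{"offset":[0,0,-0.1],"twist":[0,0,0]},{"offset":[0,0,-0.1],"twist":[0,0,0]}]' 0.7 40
python3 -m crank '[{"offset":[-0.005,-0.035,0],"twist":[0,0,0]},{"offset":[-0.011,-0.075,0],"twist":[0,0,0]},{"offset":[-0.018,-0.12,0],"twist":[0,0,0]},{"offset":[-0.025,-0.165,0],"twist":[0,0,0]},{"offset":[-0.032,-0.21,0],"twist":[0,0,0]},{"offset":[-0.038,-0.255,0],"twist":[0,0,0]},{"offset":[-0.045,-0.3,0],"twist":[0,0,0]},{"offset":[-0.052,-0.345,0],"twist":[0,0,0]},{"offset":[-0.058,-0.39,0],"twist":[0,0,0]},{"offset":[-0.064,-0.43,0],"twist":[0,0,0]},{"offset":[-0.068,-0.456,0],"twist":[0,0,0]},{"offset":[-0.068,-0.456,0],"twist":[0,0,0]},{"offset":[-0.068,-0.456,0],"twist":[0,0,0]}]'
python3 - <<'E'
from h import *
im=get_image("side");cv2.imwrite("pics/s6.png",im[...,::-1])
E
```

```text
t: 17.5
tool_pos: [0.5033, 0.2399, 0.1352]
tool_rot: [0.409, 3.105, 0.007]
contact_force: [0.9, 0.6, 0.4]
opening: 0.06
grip_force: 0.0
t: 19.12
tool_pos: [0.4474, -0.2186, 0.1286]
tool_rot: [-0.41, -3.115, -0.001]
contact_force: [-0.2, -0.3, 0.2]
opening: 0.0602
grip_force: 0.0
```

View pics/s6.png

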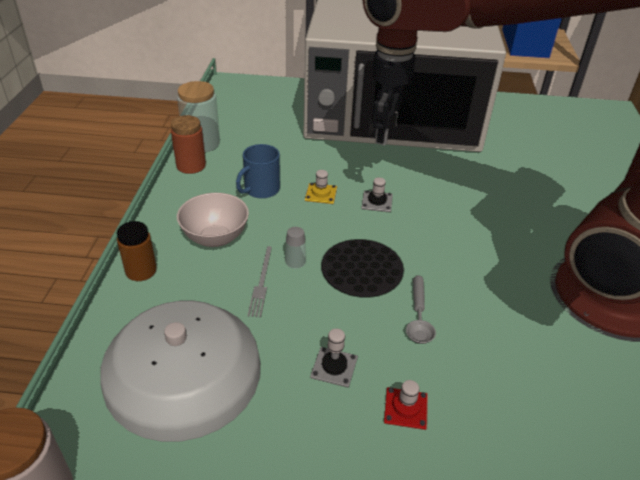

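The left cap now stands clearly higher, with the steel pin showing at (336,350). The gripper is above the right peg at (378,190) and clear of the microwave. Descending, closing, then taking up the play.

```bash
python3 -m crank '[{"offset":[0,0,0.015],"twist":[0,0,0]},{"offset":[0,0,0.03],"twist":[0,0,0]},{"offset":[0,0,0.045],"twist":[0,0,0]},{"offset":[0,0,0.06],"twist":[0,0,0]},{"offset":[0,0,0.075],"twist":[0,0,0]},{"offset":[0,0,0.085],"twist":[0,0,0]},{"offset":[0,0,0.095],"twist":[0,0,0]},{"offset":[0,0,0.105],"twist":[0,0,0]},{"offset":[0,0,0.112],"twist":[0,0,0]},{"offset":[0,0,0.118],"twist":[0,0,0]},{"offset":[0,0,0.122],"twist":[0,0,0]},{"offset":[0,0,0.122],"twist":[0,0,0]}]' | egrep 'pos|force'
python3 -m crank '[{"offset":[0,0,0],"twist":[0,0,0]},{"offset":[0,0,0],"twist":[0,0,0]},{"offset":[0,0,0],"twist":[0,0,0]},{"offset":[0,0,0],"twist":[0,0,0]},{"offset":[0,0,0],"twist":[0,0,0]},{"offset":[0,0,0],"twist":[0,0,0]}]' 0 40
```

```text
tool_pos: [0.4474, -0.2192, 0.0064]
contact_force: [-0.0, 0.2, 0.8]
grip_force: 0.0
t: 21.42
tool_pos: [0.4477, -0.2196, 0.0069]
tool_rot: [0.41, 3.114, -0.001]
contact_force: [0.3, -2.0, 1.4]
opening: 0.0244
grip_force: 39.3
```

```bash
python3 -m crank '[{"offset":[0,0,-0.0005],"twist":[0,0,0]},{"offset":[0,0,-0.001],"twist":[0,0,0]},{"offset":[0,0,-0.001],"twist":[0,0,0]}]' | egrep 'pos|force'
```

```text
tool_pos: [0.4476, -0.2195, 0.0076]
contact_force: [0.2, -3.0, -1.9]
grip_force: 39.2
```

```bash
python3 -m crank '[{"offset":[0,0,-0.0003],"twist":[0,0,0]},{"offset":[0,0,-0.0006],"twist":[0,0,0]},{"offset":[0,0,-0.0006],"twist":[0,0,0]}]' | egrep 'pos|force'
```

```text
tool_pos: [0.4475, -0.2195, 0.0083]
contact_force: [0.2, -2.9, -1.1]
grip_force: 39.3
```

```bash
python3 -m crank '[{"offset":[0,0,-0.0003],"twist":[0,0,0]},{"offset":[0,0,-0.0006],"twist":[0,0,0]},{"offset":[0,0,-0.0006],"twist":[0,0,0]}]' | egrep 'pos|force'
```

```text
tool_pos: [0.4475, -0.2194, 0.0089]
contact_force: [0.9, -3.8, -1.1]
grip_force: 39.3
```

```bash
python3 -m crank '[{"offset":[0,0,-0.0003],"twist":[0,0,0]},{"offset":[0,0,-0.0005],"twist":[0,0,0]},{"offset":[0,0,-0.0005],"twist":[0,0,0]}]' | egrep 'pos|force'
```

```text
tool_pos: [0.4475, -0.2194, 0.0094]
contact_force: [0.4, -4.1, -1.1]
grip_force: 39.3
```

```bash
python3 -m crank '[{"offset":[0,0,-0.0003],"twist":[0,0,0]},{"offset":[0,0,-0.0005],"twist":[0,0,0]},{"offset":[0,0,-0.0005],"twist":[0,0,0]}]' | egrep 'pos|force'
```

```text
tool_pos: [0.4475, -0.2194, 0.0099]
contact_force: [0.0, -4.0, -1.9]
grip_force: 39.3
```

```bash
python3 -m crank '[{"offset":[0,0,-0.0003],"twist":[0,0,0]},{"offset":[0,0,-0.0005],"twist":[0,0,0]},{"offset":[0,0,-0.0005],"twist":[0,0,0]}]' | egrep 'pos|force'
```

```text
tool_pos: [0.4475, -0.2194, 0.0103]
contact_force: [1.4, -4.8, -1.2]
grip_force: 39.3
```

```bash
python3 -m crank '[{"offset":[0,0,-0.0003],"twist":[0,0,0]},{"offset":[0,0,-0.0005],"twist":[0,0,0]},{"offset":[0,0,-0.0005],"twist":[0,0,0]}]' | egrep 'pos|force'
```

```text
tool_pos: [0.4475, -0.2193, 0.0108]
contact_force: [1.2, -3.6, 0.0]
grip_force: 39.3
```

```bash
python3 -m crank '[{"offset":[0,0,-0.0002],"twist":[0,0,0]},{"offset":[0,0,-0.0004],"twist":[0,0,0]},{"offset":[0,0,-0.0004],"twist":[0,0,0]}]' | egrep 'pos|force'
```

```text
tool_pos: [0.4475, -0.2193, 0.0112]
contact_force: [0.8, -4.4, -1.6]
grip_force: 39.3
```

```bash
python3 -m crank '[{"offset":[0,0,-0.0002],"twist":[0,0,0]},{"offset":[0,0,-0.0004],"twist":[0,0,0]},{"offset":[0,0,-0.0004],"twist":[0,0,0]}]' | egrep 'pos|force'
```

```text
tool_pos: [0.4474, -0.2193, 0.0114]
contact_force: [0.8, -3.9, -2.2]
grip_force: 39.4
```

```bash
python3 -m crank '[{"offset":[0,0,-0.0002],"twist":[0,0,0]},{"offset":[0,0,-0.0004],"twist":[0,0,0]},{"offset":[0,0,-0.0004],"twist":[0,0,0]}]' | egrep 'pos|force'
```

```text
tool_pos: [0.4473, -0.2193, 0.0115]
contact_force: [2.1, -5.4, -3.6]
grip_force: 39.4
```

```bash
python3 -m crank '[{"offset":[0,0,-0.0002],"twist":[0,0,0]},{"offset":[0,0,-0.0004],"twist":[0,0,0]},{"offset":[0,0,-0.0004],"twist":[0,0,0]}]' | egrep 'pos|force'
```

```text
tool_pos: [0.4473, -0.2192, 0.0118]
contact_force: [2.3, -4.6, -5.0]
grip_force: 39.5
```

```bash
python3 -m crank '[{"offset":[0,0,-0.0002],"twist":[0,0,0]},{"offset":[0,0,-0.0003],"twist":[0,0,0]},{"offset":[0,0,-0.0003],"twist":[0,0,0]}]' | egrep 'pos|force'
```

```text
tool_pos: [0.4473, -0.2192, 0.0119]
contact_force: [1.9, -5.9, -6.3]
grip_force: 39.5
```

```bash
python3 -m crank '[{"offset":[0,0,-0.0002],"twist":[0,0,0]},{"offset":[0,0,-0.0004],"twist":[0,0,0]},{"offset":[0,0,-0.0004],"twist":[0,0,0]}]' | egrep 'pos|force'
```

```text
tool_pos: [0.4472, -0.2192, 0.012]
contact_force: [2.8, -6.5, -7.7]
grip_force: 39.6
```

```bash
python3 -m crank '[{"offset":[0,0,-0.0002],"twist":[0,0,0]},{"offset":[0,0,-0.0003],"twist":[0,0,0]},{"offset":[0,0,-0.0003],"twist":[0,0,0]}]' | egrep 'pos|force'
```

```text
tool_pos: [0.4471, -0.2192, 0.0122]
contact_force: [2.4, -6.4, -7.5]
grip_force: 39.7
```

```bash
python3 -m crank '[{"offset":[0,0,-0.0002],"twist":[0,0,0]},{"offset":[0,0,-0.0004],"twist":[0,0,0]},{"offset":[0,0,-0.0004],"twist":[0,0,0]}]' | egrep 'pos|force'; python3 -m crank '[{"offset":[0,0,0],"twist":[0,0,0]}]' | egrep 'pos|force'
```

```text
tool_pos: [0.4471, -0.2191, 0.0123]
contact_force: [3.4, -6.2, -9.7]
grip_force: 39.7
tool_pos: [0.4471, -0.2191, 0.0123]
contact_force: [3.7, -6.7, -8.8]
grip_force: 39.7
```

```bash
python3 -m crank '[{"offset":[0,0,-0.0002],"twist":[0,0,0]},{"offset":[0,0,-0.0003],"twist":[0,0,0]},{"offset":[0,0,-0.0003],"twist":[0,0,0]}]' | egrep 'pos|force'; python3 -m crank '[{"offset":[0,0,0],"twist":[0,0,0]}]' | egrep 'pos|force'
```

```text
tool_pos: [0.447, -0.2191, 0.0125]
contact_force: [4.5, -7.0, -10.0]
grip_force: 39.8
tool_pos: [0.447, -0.2191, 0.0124]
contact_force: [3.7, -7.3, -9.5]
grip_force: 39.8
```

```bash
python3 -m crank '[{"offset":[0,0,-0.0002],"twist":[0,0,0]},{"offset":[0,0,-0.0003],"twist":[0,0,0]},{"offset":[0,0,-0.0003],"twist":[0,0,0]},{"offset":[0,0,-0.0003],"twist":[0,0,0]},{"offset":[0,0,-0.0003],"twist":[0,0,0]},{"offset":[0,0,-0.0003],"twist":[0,0,0]},{"offset":[0,0,-0.0003],"twist":[0,0,0]}]' | egrep 'pos|force'; python3 -m crank '[{"offset":[0,0,0],"twist":[0,0,0]}]' | egrep 'force'
python3 -m crank '[{"offset":[0,0,0.0008],"twist":[0,0,0]},{"offset":[0,0,0.0016],"twist":[0,0,0]},{"offset":[0,0,0.0024],"twist":[0,0,0]},{"offset":[0,0,0.0032],"twist":[0,0,0]},{"offset":[0,0,0.004],"twist":[0,0,0]},{"offset":[0,0,0.0045],"twist":[0,0,0]},{"offset":[0,0,0.0045],"twist":[0,0,0]}]' | egrep 't:|pos|force'
```

```text
tool_pos: [0.447, -0.2191, 0.0126]
contact_force: [4.0, -7.8, -10.5]
grip_force: 39.8
contact_force: [5.2, -7.1, -11.4]
grip_force: 39.8
t: 29.55
tool_pos: [0.4476, -0.2193, 0.01]
tool_rot: [0.41, 3.115, -0.0]
contact_force: [0.9, -4.6, 0.1]
grip_force: 40.9
```

The right peg held about 11 N without moving, so it's sound. It's now unloaded; releasing and rising.

```bash
python3 -m crank '[{"offset":[0,0,0],"twist":[0,0,0]},{"offset":[0,0,0],"twist":[0,0,0]},{"offset":[0,0,0],"twist":[0,0,0]},{"offset":[0,0,0],"twist":[0,0,0]},{"offset":[0,0,-0.01],"twist":[0,0,0]},{"offset":[0,0,-0.03],"twist":[0,0,0]},{"offset":[0,0,-0.06],"twist":[0,0,0]},{"offset":[0,0,-0.1],"twist":[0,0,0]},{"offset":[0,0,-0.15],"twist":[0,0,0]},{"offset":[0,0,-0.15],"twist":[0,0,0]},{"offset":[0,0,-0.15],"twist":[0,0,0]}]' 0.7 40
python3 - <<'E'
from h import *
im=get_image("side");cv2.imwrite("pics/s7.png",cv2.resize(im[150:450,220:470,::-1],None,fx=2,fy=2))
E
```

```text
t: 30.92
tool_pos: [0.4474, -0.2192, 0.1602]
tool_rot: [0.41, 3.114, -0.0]
contact_force: [-0.1, 0.0, -0.5]
opening: 0.0592
grip_force: 0.0
```

View pics/s7.png

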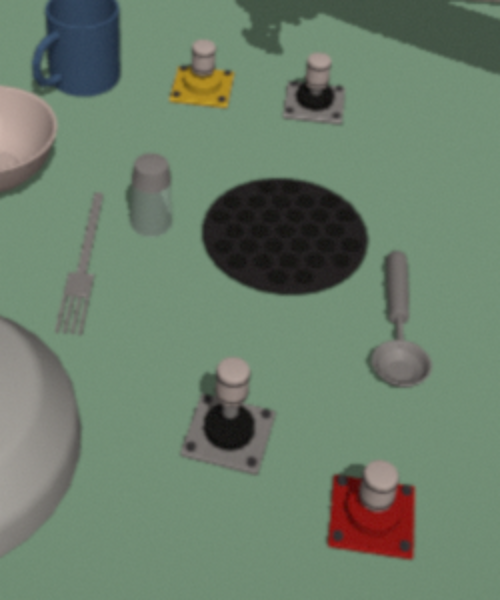

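The left peg (crop 232,390) is drawn up with its pin visible, and the right one (318,75) is down. Nothing else has moved.

```bash
python3 -c "
from station import *
print(finish_job())"
```

```text
the job is handed in; nothing more can be done
None
```

Job handed in: the left peg (x 0.50, y 0.24) is the loose one and is left drawn up to its stop; the right peg (x 0.45, y −0.22) held about 11 N and is left down; both are released, and nothing else looks moved in the last picture.

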